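# Move three battery packs round one step of the capacity test

### The job

Move the three battery packs on by one step: the run-down pack now on the battery analyser goes on the charger, the full pack now on the charger goes in the foam spares tray, and the pack now in the spares tray goes on the analyser. Each must lie flat in its pocket with its terminals at the raised end block, and must be set down, not dropped; every pocket holds only one pack, and the empty mat is free for parking one meanwhile. Leave the multimeter, the screwdriver and the tin where they are.

Things in the scene. Friction and masses are not known exactly. Their poses are not given: they have to be found in the camera images.
- pack_large: Black battery pack, 71 long (x) x 38 wide (y) x 60 mm high, 290 g; light-grey cap with three brass terminals at its +x end. The tallest; round button and four white marks on top. Origin: underside, middle of the terminal end's edge; it runs from x = -71 mm to 0, centre at x = -35.5 mm; z up. Grip across the 38 mm. All packs share one footprint. Starts on the analyser.
- pack_medium: Black battery pack, 71 long (x) x 38 wide (y) x 40 mm high, 190 g; light-grey cap with three brass terminals at its +x end. Middle height; blank white label on top. Origin: underside, middle of the terminal end's edge; it runs from x = -71 mm to 0, centre at x = -35.5 mm; z up. Grip across the 38 mm. All packs share one footprint. Starts on the charger.
- pack_slim: Black battery pack, 71 long (x) x 38 wide (y) x 21 mm high, 100 g; light-grey cap with three brass terminals at its +x end. The flattest; four thin ribs on top. Origin: underside, middle of the terminal end's edge; it runs from x = -71 mm to 0, centre at x = -35.5 mm; z up. Grip across the 38 mm. All packs share one footprint. Starts in the spares tray.
- analyser: Fixed cream bench instrument, 185 x 86 mm, screen and keys on its -x half. Origin: at bench height, under the pocket's contact edge; +x from the pocket to the raised end block. Pocket: x -76 to +5, y -24 to +24 mm; its stops 6 mm high, open mid-side for fingers; end block 16 mm high, x +5 to +17. A seated pack's origin is over this origin, same heading, on the pocket floor 38 mm above it.
- charger: Fixed grey plastic charger, 122 x 70 mm, with a black-edged pocket. Origin: at bench height, under the pocket's contact edge; +x from the pocket to the raised end block. Pocket: x -76 to +5, y -24 to +24 mm; its stops 6 mm high, open mid-side for fingers; end block 16 mm high, x +5 to +17. A seated pack's origin is over this origin, same heading, on the pocket floor 24 mm above it.
- spares_tray: Fixed black case base, 124 x 90 mm, rim 15 mm high, with firm grey foam. Origin: at bench height, under the pocket's contact edge; +x from the pocket to the raised end block. Pocket: x -76 to +5, y -24 to +24 mm; its stops 6 mm high, open mid-side for fingers; end block 16 mm high, x +5 to +17. A seated pack's origin is over this origin, same heading, on the pocket floor 14 mm above it.
- mat: Empty blue-grey bench mat, 100 x 80 mm, 3 mm thick, fixed: free for parking a pack on the way. Origin: centre of its underside; x along its 100 mm.
- multimeter: Bystander: dark handheld multimeter lying on its back, 150 x 78 mm, 40 mm high, loose, beyond the work. Origin: centre of its underside; x along its length.
- screwdriver: Bystander: screwdriver about 130 mm long lying loose beyond the work. Origin: on the underside of the tool; x along its length, the handle towards -x.
- tin: Bystander: round lidded metal tin, 54 mm across, 26 mm high, loose, beyond the work. Origin: centre of its underside.
Things that resemble listed ones, but are neither listed nor needed, are in the scene too. What is shaped like the spares_tray but orange is not meant. Leave any purple look-alike of the pack_slim alone.

How it is judged:
At the end, for the whole second after the job is handed in: Tallest pack in the charger's pocket, middle one in the spares tray's, flattest one in the analyser's: each origin within 12 mm sideways of that place's origin and 4 mm of its pocket floor, upright within 0.1 rad, length within 0.25 rad of the pocket's, at rest (horizontal distance between pack_large and charger below 0.012 m and z of pack_large in the frame of charger between 0.02 and 0.028 m and angle between each of pack_large, pack_medium, pack_slim's own z axis and vertical below 0.1 rad and angle between the x axis of pack_large and the x axis of charger, either way round below 0.25 rad and linear speed of each of pack_large, pack_medium, pack_slim below 0.02 m/s and angular speed of each of pack_large, pack_medium, pack_slim below 0.2 rad/s and horizontal distance between pack_medium and spares_tray below 0.012 m and z of pack_medium in the frame of spares_tray between 0.01 and 0.018 m and angle between the x axis of pack_medium and the x axis of spares_tray, either way round below 0.25 rad and horizontal distance between pack_slim and analyser below 0.012 m and z of pack_slim in the frame of analyser between 0.034 and 0.042 m and angle between the x axis of pack_slim and the x axis of analyser, either way round below 0.25 rad); the robot touches nothing.
It fails at once if the large pack was dropped (it fell freely, touching nothing, at more than 0.6 m/s) (linear speed of pack_large above 0.6 m/s and contact force between pack_large and anything else below 0.05 N).
It fails at once if the medium pack was dropped (it fell freely, touching nothing, at more than 0.6 m/s) (linear speed of pack_medium above 0.6 m/s and contact force between pack_medium and anything else below 0.05 N).
It fails at once if the slim pack was dropped (it fell freely, touching nothing, at more than 0.6 m/s) (linear speed of pack_slim above 0.6 m/s and contact force between pack_slim and anything else below 0.05 N).
It fails at once if the multimeter, the screwdriver or the tin was moved by more than 30 mm (distance of any of multimeter, screwdriver, tin from where it was at the start of the episode above 0.03 m).
It also fails if it takes over 98 s, if anything falls off the work surface, if the arm or the gripper's body presses on something with over 40 N, if the wrist force passes 120 N, or if a joint passes its speed limit or range.

### The arm

A 6-joint arm with a two-finger parallel gripper is mounted at the origin on the work surface. World frame = base frame: x ahead of the robot, y to its left, z up, the work surface at z = 0. Lengths are in m, angles in rad, forces in N, time in s.
With the tool pointing down it reaches from about 0.275 to 0.875 m from the base axis. Payload 12.5 kg.
Tool frame: the origin (TCP) lies on the centre line of the jaws, within the pads' length; the fingertips stand r.finger_overhang ahead of it and the grasp point (between the pads) lies 3 mm ahead of it (r.finger_overhang is the distance from the TCP to the fingertips, in m); z points along the fingers, y is the line along which they close (so a half turn about z gives the same grasp; the last joint's range is limited). The gripper opens to 85 mm and grips with 20 to 120 N. Pads are 22 mm wide; open, the fingers measure 114 mm over their backs; the gripper's body (76 mm by 85 mm) begins 54 mm behind the grasp point. The pads swing forward as they close: fully open they stand 13 mm farther back than shut.
Start: joints at [1.238, 0.351, 1.652, -0, 1.139, -0.085], TCP at [0.135, 0.533, 0.253] pointing down, gripper open.
Joint ranges: [-2.75, 2.75], [-0.79, 2.1], [0.01, 2.65], [-1.57, 4.71], [0.07, 3.14], [-2.87, 2.87]. Speed limits (rad/s): [2.22, 2.22, 2.79, 3.14, 3.14, 3.14].

### API

Orientations are given as a unit quaternion [x, y, z, w].
In Python, from cell import r, optics gives the robot as it stands. The module is installed in compiled form; this text tells all that it offers. Calls block until the motion is done:
- r.move_to(position, orientation): joint-space move of the TCP to a pose.
- r.move_linear(position, rot=None, vel=0.15): straight line of the TCP; rot=None keeps the orientation; vel is the mean speed in m/s.
- r.set_joints(angles): joint-space move.
- r.set_gripper(opening, squeeze=None): opening from 0.0 (shut) to 1.0 (fully open); squeeze is the grip in N (None keeps the last); returns when the fingers have stopped.
- r.sleep(seconds).
- r.inverse_kinematics(position, orientation): joint angles nearest the present ones, or None.
- optics.get_image(name): name is "scene" or "top"; returns a dict with "pixels" (384x512x3 uint8, red, green, blue), "depth" (384x512 float32, m along the optical axis (not along the pixel's ray), 0 where there is no reading), "fx", "fy", "cx", "cy" (pixels), "camera_from_world" (4x4, takes a point from world to camera coordinates). Camera axes: x right, y down, z forward; pixel columns grow to the right and rows downward; lengths in m; the calibration is good to about 2 mm. A picture is of the moment at which its call begins.
A pose or a line that the arm cannot do raises r.PlanningError and nothing moves.
- r.hand_in(): hands the job in; it is judged then, once.
Readings, each from a call of its own:
- r.current_t(): time.
- r.current_q(): joint angles.
- r.current_qvel(): joint speeds.
- r.current_effort(): joint torques, N m.
- r.current_tool_pos(): TCP position.
- r.current_ee_rot(): TCP orientation.
- r.current_contact_force(): force on the tool from outside, world axes, zero at the start.
- r.current_torque(): the same for the moment, N m.
- r.current_opening(): opening from 0.0 (shut) to 1.0 (fully open).
- r.current_finger_force(): force on a finger pad.
Only numpy, scipy, OpenCV 4.12 (cv2) and the standard library are available. Lean on these libraries where they do the work, as an engineer would, in place of code of your own. Each camera call takes 0.05 s, during which the arm holds its last target. There are 200 camera calls.

## Working session

There is one attempt and no reset: what is moved stays moved. The work goes in short steps, each a Python script; the robot and the scene stay as the last script left them, time stands still between calls to the robot, and variables do not carry over. Pictures are saved under pics/ and viewed, at most 14 in all, crops included, and the job is handed in when it is done.

```bash
mkdir -p pics
python3 - <<'E'
from cell import r, optics
import numpy as np, cv2
for n in ("top","scene"):
    d=optics.get_image(n); cv2.imwrite(f"pics/{n}0.png",cv2.resize(d["pixels"][:,:,::-1],(800,600),interpolation=cv2.INTER_CUBIC))
    np.savez(f"{n}0.npz",**d)
    print(n,d["fx"],d["cx"],d["cy"],np.round(d["camera_from_world"],3))
print(r.finger_overhang,r.current_t(),r.current_ee_rot())
E
```

```text
top 419.88219764716894 246.76248905130058 192.1115772744345 [[-0.012 -1.     0.021 -0.001]
 [-0.987  0.009 -0.163  0.528]
 [ 0.163 -0.023 -0.986  0.914]
 [ 0.     0.     0.     1.   ]]
scene 363.06504360445 252.6538680406237 186.99352523862368 [[ 0.631  0.776 -0.002 -0.361]
 [ 0.53  -0.433 -0.729 -0.255]
 [-0.567  0.459 -0.684  1.115]
 [ 0.     0.     0.     1.   ]]
0.022 0.1 [ 1.23609866e-01  9.92330758e-01 -5.04476540e-04 -1.15307436e-04]
```

View pics/top0.png

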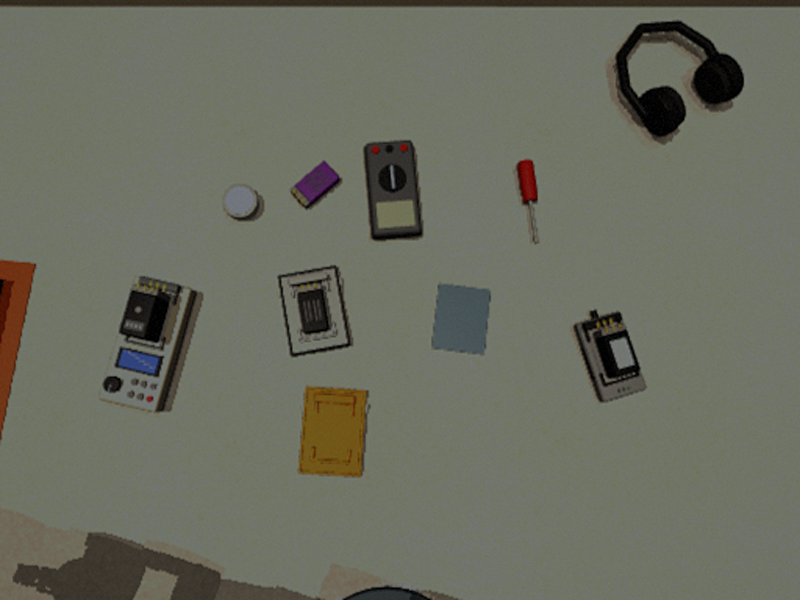

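View pics/scene0.png

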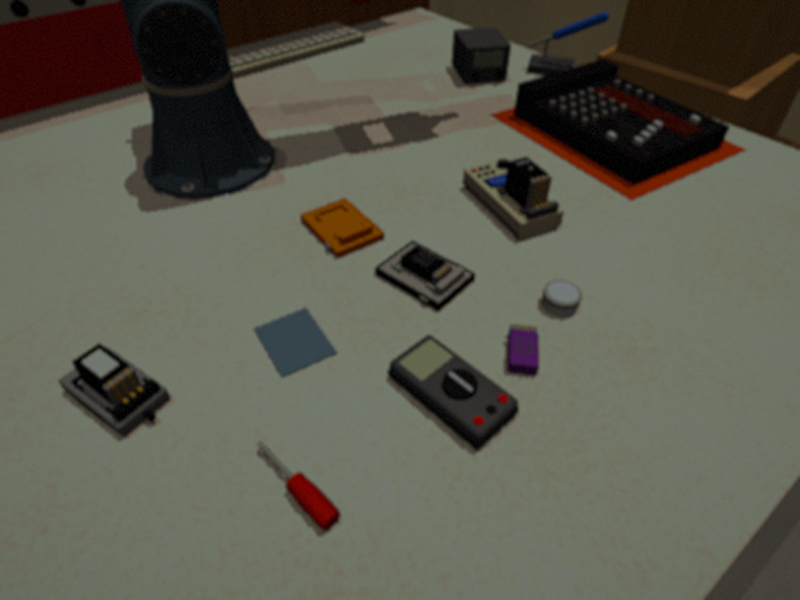

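Top view shows analyser with the tall pack at (145,315), tray with the ribbed black pack at (313,308), charger with the white-label pack at (618,350), mat at (461,318). Look-alikes: purple slim pack (316,184) and orange tray (333,431), both to be left. All terminals point up in the picture (+x).

```bash
cat > h.py <<'E'
import numpy as np, cv2
def cloud(d):
    z=d["depth"].astype(float); v,u=np.mgrid[:384,:512]
    P=np.stack([(u-d["cx"])/d["fx"]*z,(v-d["cy"])/d["fy"]*z,z,np.ones_like(z)],-1)
    W=P@np.linalg.inv(d["camera_from_world"]).T
    W[z==0]=np.nan
    return W[...,:3]
def rect(W,box,lo,hi):
    "min-area rect of the points in the height band inside pixel box (u0,v0,u1,v1); box in 800x600 pixels"
    u0,v0,u1,v1=[int(b*.64) for b in box]
    p=W[v0:v1,u0:u1].reshape(-1,3); p=p[(p[:,2]>lo)&(p[:,2]<hi)]
    (c,s,a)=cv2.minAreaRect((p[:,:2]*1000).astype(np.float32))
    if s[0]<s[1]: s=s[::-1]; a+=90
    a=(a+90)%180-90   # long axis heading, within +-90 of world x
    return len(p),np.round(c,1),np.round(s,1),round(a,1),round(float(np.median(p[:,2]))*1000,1)
E
python3 - <<'E'
from h import *
d=dict(np.load("top0.npz")); W=cloud(d)
for n,b,lo,hi in [("large",(100,260,210,420),.085,.11),("an body",(90,260,210,420),.025,.2),("an edge",(90,260,210,420),.034,.044),
 ("medium",(560,290,660,410),.055,.072),("ch body",(560,300,660,410),.010,.2),("slim",(290,275,345,345),.030,.042),("tray",(265,255,365,365),.009,.05),("mat",(425,275,500,360),.0015,.02),
 ("meter",(350,130,430,250),.02,.06),("table",(200,480,300,560),-.05,.05)]:
    print(n,*rect(W,b,lo,hi))
im=d["pixels"][:,:,::-1]
def crop(cx,cy): 
    x,y=int(cx*.64),int(cy*.64); return cv2.resize(im[y-50:y+50,x-33:x+33],(264,400),interpolation=cv2.INTER_CUBIC)
o=np.hstack([crop(150,345),crop(315,310),crop(610,355)])
cv2.imwrite("pics/crop0.png",np.clip(o.astype(float)*2,0,255).astype(np.uint8))
E
```

```text
large 644 [508. 332.] [72.5 39.3] -11.5 97.0
an body 3213 [470.3 341.7] [184.8  87.3] -13.7 39.5
an edge 1948 [470.5 341.6] [184.4  87.3] -13.8 37.9
medium 569 [ 450.5 -337.1] [71.7 38.4] 15.7 63.6
ch body 1681 [ 450.2 -336.7] [133.2  70.6] 15.6 31.5
slim 541 [526.1 107.7] [86.8 53.6] 2.3 34.2
tray 2032 [519.1 101.8] [124.4  96.5] 10.0 15.4
mat 1216 [ 509.9 -123.6] [127.5 113.6] -0.7 3.0
meter 1862 [705.7 -18.8] [150.6  74. ] 4.4 31.8
table 3255 [218.2 193.4] [145.6 109.9] 89.2 -0.3
```

View pics/crop0.png

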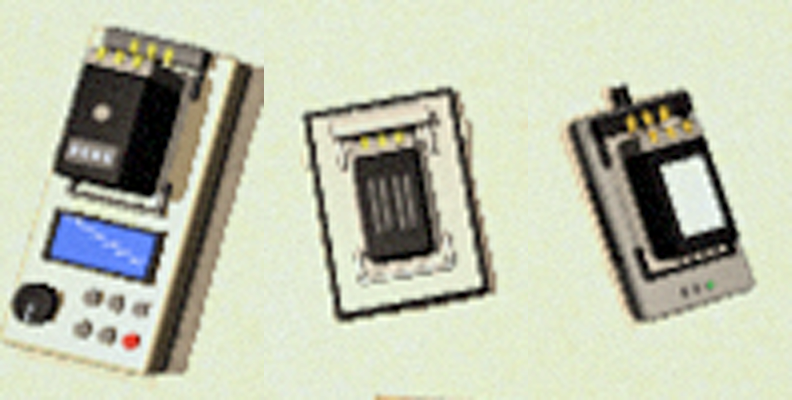

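Crops confirm: the four-mark tall pack on the analyser, ribbed black slim in the black tray, white-label pack on the charger, with terminals at the end blocks. I'll refine the pocket origins from the end blocks.

Run:
```python
from h import *
d=dict(np.load("top0.npz")); W=cloud(d)
p=lambda n,*a: print(n,*rect(W,*a))
p("slim",(290,275,345,345),.0325,.04)
p("tray rim",(270,255,360,365),.012,.0175)
p("tray",(270,255,360,365),.009,.05)
p("tray block",(270,255,360,300),.026,.0325)
p("an block",(120,260,200,310),.048,.060)
p("ch block",(560,300,660,345),.036,.043)
p("mat",(432,280,492,356),.0017,.02)
# terminal-end pixel checks: grid rows of height for tray
for n,o,h in [("an",(508,332),-13.8),("tray",(526,107.7),8),("ch",(450.5,-337.1),15.6)]:
    a=np.radians(h); q=W.reshape(-1,3)*1000
    x=(q[:,0]-o[0])*np.cos(a)+(q[:,1]-o[1])*np.sin(a); y=-(q[:,0]-o[0])*np.sin(a)+(q[:,1]-o[1])*np.cos(a)
    print(n,"along x:",[(X,round(float(np.median(q[(abs(x-X)<1.5)&(abs(y)<10),2])))) for X in range(-50,72,4)])
    print(n,"across y:",[(Y,round(float(np.nanmedian(q[(abs(y-Y)<1.5)&(abs(x)<8),2])))if ((abs(y-Y)<1.5)&(abs(x)<8)).any() else None) for Y in range(-60,61,4)])
```

```text
slim 438 [524.9 103.5] [81.7 37.3] 10.0 34.7
tray rim 1051 [519.1 101.7] [123.9  95.1] 9.7 14.1
tray 2032 [519.1 101.8] [124.4  96.5] 10.0 15.4
tray block 154 [556.8 111.1] [55.2 41.3] 84.3 29.7
an block 161 [548.7 324.5] [56.  38.5] 58.0 53.1
ch block 135 [ 494.5 -324.6] [54.3 32.1] -47.3 39.5
mat 1042 [ 510.  -121.1] [113.3  88.8] -1.5 3.2
an along x: [(-50, 36), (-46, 37), (-42, 43), (-38, 39), (-34, 97), (-30, 98), (-26, 98), (-22, 98), (-18, 97), (-14, 97), (-10, 97), (-6, 98), (-2, 99), (2, 98), (6, 97), (10, 97), (14, 98), (18, 98), (22, 97), (26, 97), (30, 96), (34, 96), (38, 38), (42, 54), (46, 53), (50, 53), (54, 52), (58, -1), (62, 0), (66, -1), (70, -1)]
an across y: [(-60, -1), (-56, 0), (-52, 0), (-48, 1), (-44, 1), (-40, 24), (-36, 38), (-32, 38), (-28, 37), (-24, 38), (-20, 49), (-16, 96), (-12, 98), (-8, 97), (-4, 98), (0, 99), (4, 97), (8, 97), (12, 98), (16, 98), (20, 95), (24, None), (28, None), (32, None), (36, None), (40, None), (44, None), (48, None), (52, None), (56, None), (60, -1)]
tray along x: [(-50, 19), (-46, 14), (-42, 27), (-38, 35), (-34, 34), (-30, 3
[... 550 characters left out ...]
(48, -1), (52, -1), (56, -1), (60, 0)]
ch along x: [(-50, 24), (-46, 24), (-42, 30), (-38, 25), (-34, 63), (-30, 64), (-26, 63), (-22, 64), (-18, 64), (-14, 65), (-10, 65), (-6, 64), (-2, 64), (2, 65), (6, 64), (10, 64), (14, 63), (18, 64), (22, 64), (26, 64), (30, 64), (34, 63), (38, 25), (42, 40), (46, 40), (50, 39), (54, 21), (58, 9), (62, 8), (66, 8), (70, -1)]
ch across y: [(-60, 0), (-56, 0), (-52, 0), (-48, -1), (-44, 1), (-40, None), (-36, None), (-32, None), (-28, None), (-24, None), (-20, 62), (-16, 63), (-12, 65), (-8, 63), (-4, 65), (0, 64), (4, 64), (8, 64), (12, 64), (16, 57), (20, 26), (24, 24), (28, 26), (32, 21), (36, 5), (40, 0), (44, 0), (48, 0), (52, 1), (56, 0), (60, 0)]
```

```bash
cat >> h.py <<'E'
def comp(W,box,lo,hi):
    "like rect, but of the largest connected patch in the height band"
    m=np.zeros(W.shape[:2],np.uint8); u0,v0,u1,v1=[int(b*.64) for b in box]
    m[v0:v1,u0:u1]=((W[...,2]>lo)&(W[...,2]<hi))[v0:v1,u0:u1]
    m=cv2.morphologyEx(m,cv2.MORPH_OPEN,np.ones((2,2),np.uint8))
    n,l,s,_=cv2.connectedComponentsWithStats(m,connectivity=4); k=1+s[1:,4].argmax()
    Q=W.copy(); Q[l!=k]=np.nan
    return rect(Q,box,lo,hi)
from scipy.spatial.transform import Rotation as R
def quat(deg):  # tool down, tool x along heading deg+180
    a=np.radians(deg+180); c,s=np.cos(a),np.sin(a)
    return R.from_matrix(np.array([[c,s,0],[s,-c,0],[0,0,-1]])).as_quat()
SAFE=.23
def pick(r,xy,deg,z,squeeze=50):
    q=quat(deg); p=lambda h:[xy[0]/1000,xy[1]/1000,h]
    r.set_gripper(.75); r.move_to(p(SAFE),q); r.move_linear(p(z),vel=.15)
    r.set_gripper(0.,squeeze); print("grip",r.current_opening(),r.current_finger_force(),r.current_tool_pos())
    r.move_linear(p(SAFE),vel=.2); print("held",r.current_opening(),r.current_finger_force(),r.current_t())
def place(r,xy,deg,z):
    q=quat(deg); p=lambda h:[xy[0]/1000,xy[1]/1000,h]
    r.move_to(p(SAFE),q); r.move_linear(p(z+.03),vel=.15); r.move_linear(p(z+.001),vel=.03)
    print("down",r.current_contact_force(),r.current_tool_pos())
    r.set_gripper(.75); r.move_linear(p(SAFE),vel=.2); print("t",r.current_t())
E
python3 - <<'E'
from h import *
from cell import r
W=cloud(dict(np.load("top0.npz")))
n,c,s,a,z=comp(W,(290,275,345,345),.032,.04); print(n,c,s,a,z)
assert abs(s[0]-71)<5 and abs(s[1]-38)<4
for xy,d in [(c,a),((508,332),-12),((450.5,-337),15.6),((510,-122),0)]:
    print(np.round(r.inverse_kinematics([xy[0]/1000,xy[1]/1000,.1],quat(d)),2))
pick(r,c,a,.014+.027)
E
```

```text
389 [518.8 101. ] [68.5 35.7] 10.8 34.7
[ 0.1   0.53  1.83 -0.    0.79 -1.66]
[ 0.5   0.64  1.61 -0.    0.89 -0.86]
[-0.73  0.57  1.74 -0.    0.83 -2.57]
[-0.32  0.52  1.84 -0.    0.78 -1.89]
grip 0.4314890295049916 50.857102274894714 [0.51919118 0.10103822 0.04176879]
held 0.42885387808388603 50.07486641407013 5.3833
```

Run:
```python
from h import *
from cell import r,optics
place(r,(509,-122),0,.003+.027)
r.move_to([.4,-.25,.3],quat(0))
d=optics.get_image("top"); np.savez("top1.npz",**d); W=cloud(d)
print("slim",*comp(W,(425,275,500,360),.018,.03))
print("tray block",*comp(W,(265,255,365,305),.024,.034))
print("tray rim",*comp(W,(265,255,365,365),.010,.019))
im=d["pixels"][:,:,::-1]
c=cv2.resize(im[155:240,165:325],None,fx=5,fy=5,interpolation=cv2.INTER_CUBIC)
cv2.imwrite("pics/c1.png",np.clip(c.astype(float)*2,0,255).astype(np.uint8))
```

```text
down [-0.41489471  0.01976956 -1.95262128] [ 0.50911945 -0.12202459  0.03110411]
t 10.2
slim 454 [ 509.  -123.3] [68.6 36.3] -0.0 23.5
tray block 111 [562.9 108.8] [54.7 11.8] -79.2 28.9
tray rim 1565 [518.1 100.2] [121.4  93.6] 10.0 13.7
```

View pics/c1.png

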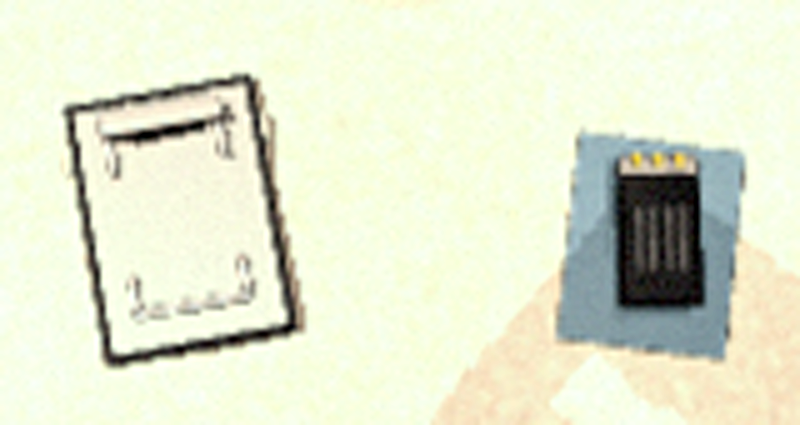

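Slim is lying flat on the mat (crop pixel 660,235) and the empty tray's block gives pocket centre (517,100.6), consistent with where the slim pack was.

Run:
```python
from h import *
from cell import r,optics
pick(r,(450.5,-337.1),15.7,.024+.034,60)
place(r,(517.3,100.6),10.2,.014+.034)
r.move_to([.4,.33,.3],quat(0))
d=optics.get_image("top"); np.savez("top2.npz",**d); W=cloud(d)
print("medium",*comp(W,(265,255,365,365),.046,.062))
print("ch block",*comp(W,(560,300,660,350),.035,.046))
im=d["pixels"][:,:,::-1]
c=cv2.resize(im[155:265,165:425],None,fx=3,fy=3,interpolation=cv2.INTER_CUBIC)
cv2.imwrite("pics/c2.png",np.clip(c.astype(float)*2,0,255).astype(np.uint8))
```

```text
grip 0.4310886639196698 61.046626567840576 [ 0.45086723 -0.33742513  0.05882566]
held 0.4358433135930009 60.1447856426239 14.4417
down [-0.00412562 -0.62773116 -1.30695904] [0.51740279 0.10060548 0.04907494]
t 19.7833
medium 479 [515.3  98.9] [68.2 36. ] 10.3 53.4
ch block 97 [ 493.4 -325.8] [56.6  9.8] -74.3 40.0
```

View pics/c2.png

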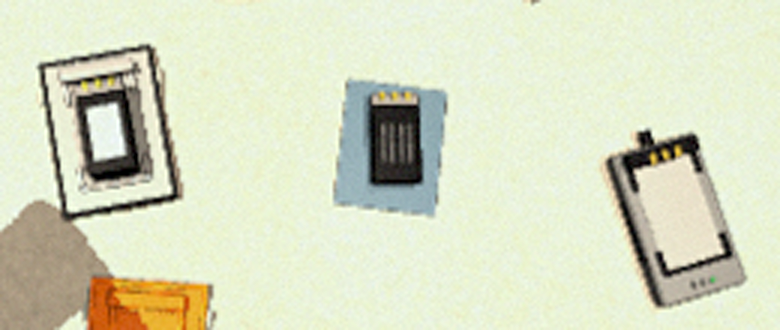

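Medium pack sits level in the tray (crop 107,125), top at 53.4 mm as expected. The charger is empty and its block puts the pocket centre at (449,-338).

Run:
```python
from h import *
from cell import r,optics
pick(r,(508,332),-11.7,.038+.042,70)
place(r,(449.6,-337.8),15.6,.024+.042)
r.move_to([.4,-.2,.3],quat(0))
d=optics.get_image("top"); np.savez("top3.npz",**d); W=cloud(d)
print("large",*comp(W,(550,280,680,410),.07,.1))
n,c,s,a,z=comp(W,(100,250,210,310),.047,.062); print("an block",n,c,s,a,z)
h=np.radians(-13.8); print("pocket centre",c-46.5*np.array([np.cos(h),np.sin(h)]))
im=d["pixels"][:,:,::-1]
c=cv2.resize(im[155:265,55:425],None,fx=2.1,fy=2.1,interpolation=cv2.INTER_CUBIC)
cv2.imwrite("pics/c3.png",np.clip(c.astype(float)*2,0,255).astype(np.uint8))
```

```text
grip 0.43692521906028114 71.13046646118164 [0.50850724 0.33231216 0.0810403 ]
held 0.4373144398606698 70.20319104194641 24.0667
down [-1.2168902  -0.86004094 -3.13941848] [ 0.4496884  -0.33788331  0.06706708]
t 29.9583Traceback (most recent call last):
  File "<stdin>", line 7, in <module>
  File "h.py", line 21, in comp
    n,l,s,_=cv2.connectedComponentsWithStats(m,connectivity=4); k=1+s[1:,4].argmax()
                                                                    ~~~~~~~~~~~~~~^^
ValueError: attempt to get argmax of an empty sequence
```

Run:
```python
from h import *
d=dict(np.load("top3.npz")); W=cloud(d)
im=d["pixels"][:,:,::-1]
cv2.imwrite("pics/c3.png",np.clip(cv2.resize(im,(800,600)).astype(float)*2,0,255).astype(np.uint8))
```

```text
(no output)
```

View pics/c3.png

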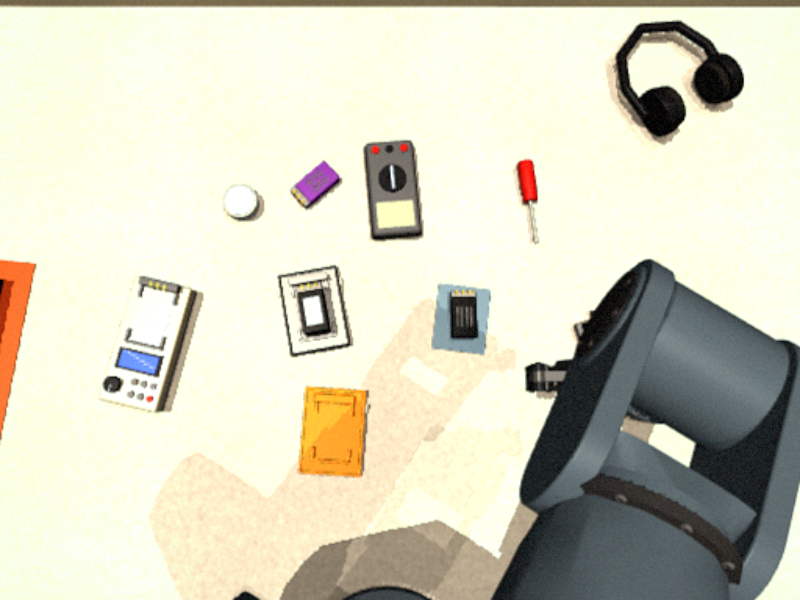

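The arm simply hides the charger in this view; the analyser pocket is empty (150,315), slim still on the mat (463,318). I'll go on with slim and check everything afterwards.

Run:
```python
from h import *
from cell import r,optics
W=cloud(dict(np.load("top3.npz")))
n,c,s,a,z=comp(W,(100,250,210,310),.047,.062); print("an block",n,c,s,a,z)
h=np.radians(-13.8); t=c-46.5*np.array([np.cos(h),np.sin(h)]); print("pocket",t)
t=(t+[508,332])/2 if np.hypot(*(t-[508,332]))<6 else np.array([508,332.])
pick(r,(509,-123),0,.003+.027)
place(r,t,-13.8,.038+.027)
r.move_to([.35,.05,.35],quat(0))
d=optics.get_image("top"); W=cloud(d)
for n,b,lo,hi in [("large",(550,280,680,410),.07,.1),("medium",(265,255,365,365),.046,.062),("slim",(100,260,210,420),.0545,.066)]:
    try: print(n,*comp(W,b,lo,hi))
    except ValueError: print(n,"none")
cv2.imwrite("pics/c4.png",np.clip(cv2.resize(d["pixels"][:,:,::-1],(800,600)).astype(float)*2,0,255).astype(np.uint8))
```

```text
an block 115 [551.8 320.6] [55.1 10.9] 76.5 53.3
pocket [506.64225598 331.69180578]
grip 0.42882025616293146 50.86954951286316 [ 0.50937052 -0.12312355  0.03074539]
held 0.4343342950140668 50.067100524902344 34.575
down [ 0.85311012  0.5572041  -0.72091081] [0.50740743 0.33190347 0.06613839]
t 39.7583
large 573 [ 447.8 -338.4] [69.  39.3] 15.0 83.6
medium 482 [515.4  99. ] [68.2 35.9] 10.1 53.5
slim 479 [507.6 329.1] [69.7 35.9] -14.0 58.2
```

View pics/c4.png

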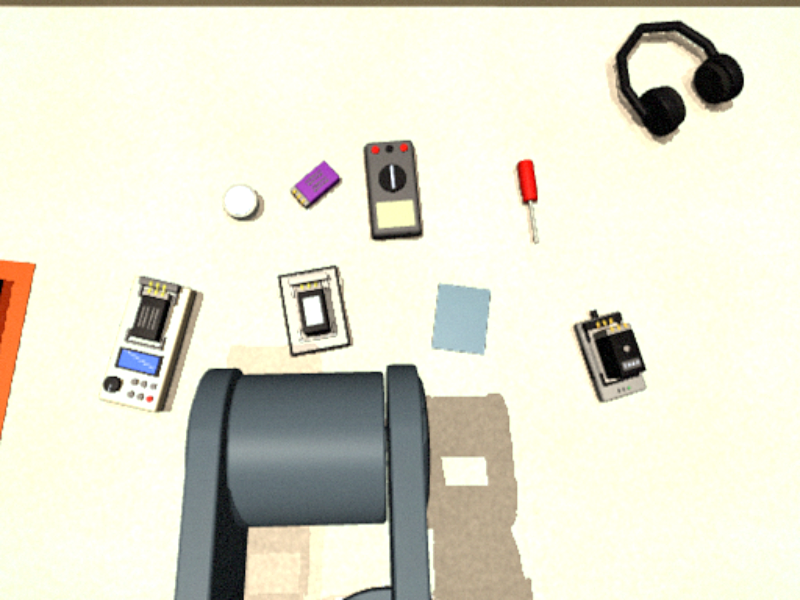

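All three packs are seated within about 3 mm, at the right top heights and headings with terminals at the blocks: slim (148,312), medium (313,308), large (620,350). The bystanders have not moved and the arm is clear.

```bash
python3 -c "
from cell import r
r.sleep(.5); print(r.hand_in(), r.current_t())"
```

```text
the job is handed in; nothing more can be done
the job is handed in; nothing more can be done
```

Job handed in after about 40 s of robot time: the large pack is on the charger, the medium pack in the spares tray and the slim pack on the analyser. In the last camera check each was flat and within about 3 mm of its pocket centre, with terminals at the end block; the judge's verdict was not shown.

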